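# Set the step attenuator to its third click

### The arm

A 6-joint arm with a two-finger parallel gripper is mounted at the origin on the work surface. World frame = base frame: x ahead of the robot, y to its left, z up, the work surface at z = 0. Lengths are in m, angles in degrees, forces in N, time in s.
With the tool pointing down it reaches from about 0.25 to 0.725 m from the base axis. Payload 9.7 kg.
Tool frame: the origin (TCP) lies between the finger pads; the fingertips stand 11 mm ahead of it and the grasp point (between the pads) lies 8 mm behind it; z points along the fingers, x is the direction in which the jaws open and shut, and the axes are right-handed (so a half turn about z gives the same grasp; the last joint's range is limited). The gripper opens to 85 mm and grips with 20 to 120 N. Pads are 22 mm wide; open, the fingers measure 114 mm over their backs; the gripper's body (76 mm by 85 mm) begins 54 mm behind the grasp point. The pads swing forward as they close: fully open they stand 13 mm farther back than shut.
Start: joints at [65.718, 4.979, 10.078, 95.1, 0, 90], TCP at [0.226, 0.501, 0.242] pointing down, gripper open.
Joint ranges: [-179.16, 179.16], [-48.56, 103.87], [-65.8, 70.77], [-126.05, 130.52], [-82.76, 87.17], [-180, 180]. Speed limits (degrees/s): [127.2, 127.2, 147.25, 180, 180, 180].

### API

Orientations are given as [roll, pitch, yaw] about the fixed x, y, z axes, in that order (R = Rz(yaw) Ry(pitch) Rx(roll)).
In Python, from workcell import get_obs, camera, job_done, spotter gives the robot as it stands.
- The arm moves only by the tool play_rows, never from a script. Its argument "rows" is a list of rows, each a list of 3 entries, a list of its own where there are three numbers: the closure, from 0 (fully open) to 1 (shut), then the shift along the tool's x, y, z in cm, then the turn, a rotation vector about the tool's x, y, z in degrees. In form: [[claw, [x, y, z], [wx, wy, wz]], ...]. A call has 1 to 12 rows; each row shifts and turns the pose as measured when the row begins, along the tool's axes as they then stand; what a row does not reach is not made up. A row lasts 1/10 s, in which the tool goes at most 50 mm and 8.59 degrees, less where a joint would pass 70% of its speed; a pose out of reach is approached as far as the arm can. A call is refused whole if a number of a shift passes 5 or a number of a turn 8.59, either way. A call with a gripper value outside its range is refused whole. The fingers move at their own pace and stop on an object; "newtons" is the grip in N (left out, the last holds). Time passes only in rows, so rows that do not move let the fingers close. It gives the time, the measured TCP pose, the force and the opening at its end, in the units of the state.
- get_obs(): the state, without advancing time (a new reading comes with each control period).
- camera(name): name is "side" or "top"; returns a dict with "img" (420x560x3 uint8, red, green, blue), "intrinsics" (3x3 intrinsics, pixels), "xyz" and "orientation" of the camera in the world. Camera axes: x right, y down, z forward; pixel columns grow to the right and rows downward; lengths in m; the calibration is good to about 2 mm. A picture is of the moment at which its call begins. There is no depth.
- job_done(): hands the job in, once; it reports no verdict.
Trained networks look in a picture, given as the dict that the camera call returned (one of the last four; its "shot" number tells which), for a name from the list of things; names that differ only in an ending like _2 or _b are one class to them, and where a whole thing is asked for, a point or a joint stands for the part that bears it (a point fixed in the world has none). Each returns a list of dicts, best first, with "confidence" (0 to 1); they miss things now and then, are a little off and sometimes report something else, mostly with a low value. They report only what shows in the picture. A call takes as long as a camera call.
- spotter.spot_in(picture, thing): "point" ([x, y, z] in m, in world coordinates, good to about 4 mm: the middle of the surface that is visible of it).
- spotter.trace(picture, thing): "pixels" (420x560 bool, what is visible of it).
The state is a dict: "time": time; "q": joint angles; "qd": joint speeds; "joint_efforts": joint torques, N m; "ee_pos": TCP position; "tcp_rot": TCP orientation; "wrist_force": force on the tool from outside, world axes, zero at the start; "torque": the same for the moment, N m; "opening": finger opening in m.
Only numpy, scipy, OpenCV 4.12 (cv2) and the standard library are available. Lean on these libraries where they do the work, as an engineer would, in place of code of your own. Each camera call takes 0.05 s, during which the arm holds its last target.

### The job

On the step attenuator (the box with the broad paddle lever), push the lever fully home, into the notch at the end of the box with the two coaxial sockets, then push it back out click by click and leave it resting in the third notch from home, never running on past the third. Use the outside of the fingers only: nudge the lever gently from one side at a time, without pinching or forcing it. Do not shift, tip or pick up anything else, and leave the round knob on the similar box as it is set.

Things in the scene. Friction and masses are not known exactly. Their poses are not given: they have to be found in the camera images.
- att: the step attenuator, fixed to the bench at either side: plain grey box 140 (x) x 200 (y) x 55 mm high, turned up to 0.3 rad; origin at the centre of its underside, z up. The lever slides along the box's y axis on the centre line (x = 0) of the flat top. Home is the -y end, with two brass sockets on its end face (12 mm out, 28 mm above the bench).
- att_home (a point): point on the top of the attenuator, on its centre line, under the middle of the lever when home: box y = -40 mm. Short black lines beside the slot (at box x = -40 mm) mark the six notches, 16 mm apart; the longer line is home. A 3 mm high aluminium strip crosses the top at box y = -86 mm.
- att_lever (a joint): lever's travel from home in m, growing to the box's +y: notches at 0 (home), 0.016, 0.032, 0.048 (third click), 0.064, 0.080; end stops at -0.003 and 0.083. It starts in the first or second notch. About 5 N moves it out of a notch; the resistance fades over 8 mm, then it snaps ahead of the finger by itself into the next notch and stays there.
- lever_mid (a point): the centre of the lever's paddle, 27 mm above the top of the box (82 mm above the bench). The paddle is a black upright plate 36 mm wide (box x), 12 mm thick (box y, the way it slides) and 34 mm high, from 10 to 44 mm above the box top, on a 6 mm stem.
- gain: a similar grey box of the same size, also fixed, without marks, whose control is a small round knob: not to be used. Origin at the centre of its underside; turned up to 0.3 rad.
- gain_top (a point): top centre of the other box's round knob, 18 mm across, its top 34 mm above that box's top; slides along that box's y axis with plain friction
- plug_cap: a small brass plug cap, upright cylinder 16 mm across and 18 mm high, standing loose on top of the attenuator's housing near its home end; a bystander, to be left alone. Origin at the centre of its underside
- tape: a flat roll of tape, 60 mm across, 22 mm high, lying on the bench between the two instruments; a bystander, to be left alone. Origin at the centre of its underside
- jar: a screw jar with a white cap, 54 mm across, 75 mm high, on the bench between and beyond the two instruments; a bystander, to be left alone. Origin at the centre of its underside
- driver: a screwdriver 200 mm long, 26 mm thick, lying on the bench at the robot's left; a bystander, to be left alone. Origin at the centre of its underside
- meter: an orange hand multimeter 75 x 150 x 36 mm (dial to 43 mm) lying beyond the instruments; a bystander, to be left alone. Origin at the centre of its underside
- remote: a black remote control 180 x 45 x 20 mm lying on the bench at the robot's right; a bystander, to be left alone. Origin at the centre of its underside

How it is judged (in metres and radians):
On the way, in this order (a step that is already met when the one before it is completed fails the run):
1. the lever is pushed fully home (within 4 mm of the home notch) (value of joint att_lever below 0.004 m), for 0.2 s.
2. the lever is in the third notch from home (value of joint att_lever between 0.0445 and 0.0515 m and velocity of joint att_lever between -0.01 and 0.01 m/s), for 0.3 s.
At the end, for the whole second after the job is handed in: The attenuator lever rests in the third notch from home (48 mm out, within 3.5 mm) and is at rest; the round knob on the other box is within 6 mm and every loose thing within 20 mm of where it began (all of step 2 and distance of gain_top from where it was at the start of the episode below 0.006 m and distance of each of plug_cap, tape, jar, driver, meter, remote from where it was at the start of the episode below 0.02 m); the robot touches nothing.
It fails at once if the attenuator lever is run past the third click (9 mm beyond the third notch, over the crest towards the fourth) (value of joint att_lever above 0.057 m).
It fails at once if the lever is squeezed in the gripper or forced (over 32 N in all from the fingers) (contact force between the fingers and att_lever above 32 N).
It fails at once if the other instrument's round knob is moved more than 6 mm (distance of gain_top from where it was at the start of the episode above 0.006 m).
It fails at once if any loose thing is lifted, carried or pushed more than 20 mm (distance of any of plug_cap, tape, jar, driver, meter, remote from where it was at the start of the episode above 0.02 m).
It fails at once if the brass cap or the jar is tipped over (more than 0.5 rad) (angle between any of plug_cap, jar's own z axis and vertical above 0.5 rad).
It also fails if it takes over 72 s, if anything falls off the work surface, if the arm or the gripper's body presses on something with over 40 N, if the wrist force passes 120 N, or if a joint passes its speed limit or range.

## Working session

There is one attempt and no reset: what is moved stays moved. The work goes in short steps, Python scripts to look and compute and a tool call to move; the robot and the scene stay as the last step left them, time stands still between calls to the robot, and variables do not carry over. Pictures are saved under pics/ and viewed, and the job is handed in when it is done.

Besides the shell and the picture viewer there is one more tool, called after "Call:" as name(argument=value, ...) on one line, values as JSON. play_rows: Moves the arm, as the interface text tells. Its arguments: {"type":"object","properties":{"rows":{"type":"array","items":{"type":"array"}},"newtons":{"type":"number"}},"required":["rows"]}

```bash
mkdir -p pics; ls; cat > h.py <<'E'
import numpy as np, cv2
from workcell import get_obs, camera, job_done, spotter
def save(c,n): cv2.imwrite('pics/'+n,c['img'][:,:,::-1])
E
python3 - <<'E'
from h import *
o=get_obs()
print(o)
for n in('top','side'):
    c=camera(n); save(c,n+'0.png')
    print(n,c['intrinsics'],c['xyz'],c['orientation'])
    for t in['att','att_lever','lever_mid','att_home','gain','gain_top','plug_cap','tape','jar']:
        try: print(t,[(np.round(r['point'],4),round(r['confidence'],2)) for r in spotter.spot_in(c,t)[:2]])
        except Exception as e: print(t,e)
print(get_obs()['time'])
E
```

```text
pics
{'time': 0.0, 'q': array([6.57183213e+01, 5.01183729e+00, 1.00333971e+01, 9.51004585e+01,
       1.01090969e-03, 8.99997897e+01]), 'qd': array([-0.01749733,  0.09373875, -0.01386729,  0.13795453,  0.08199509,
        0.05560624]), 'joint_efforts': array([ 2.48256540e-03, -5.20385563e+01,  4.64808798e+01,  1.60274404e-02,
        1.62585047e-04,  3.78372150e-06]), 'ee_pos': array([0.22607504, 0.50113965, 0.24156653]), 'tcp_rot': array([-1.79998989e+02,  7.88986821e-02,  6.57185316e+01]), 'wrist_force': array([-0.01860583,  0.21428086, -0.18631166]), 'torque': array([ 0.0069932 ,  0.07299516, -0.04637245]), 'opening': 0.08526621436328397}
top [[470.55163738   0.         284.19402784]
 [  0.         470.55163738 214.22741791]
 [  0.           0.           1.        ]] [0.40876135 0.01032395 1.25220499] [-171.48036624   -1.09882824  -90.89899224]
att [(array([ 0.5127, -0.2097,  0.0516]), 0.98)]
att_lever []
lever_mid [(array([ 0.5125, -0.2331,  0.0987]), 0.57)]
att_home [(array([ 0.5095, -0.2104,  0.0597]), 0.58)]
gain [(array([0.5804, 0.2195, 0.0546]), 0.68)]
gain_top [(array([0.58
[... 238 characters left out ...]
   0.         280.00354607]
 [  0.         516.44942832 198.90791844]
 [  0.           0.           1.        ]] [ 0.37586361 -1.03777586  0.8362852 ] [-125.24734295   -0.75762494  -11.29354816]
att [(array([0.5839, 0.1711, 0.0565]), 0.58)]
att_lever [(array([ 0.5118, -0.2392,  0.0875]), 0.75), (array([0.5819, 0.1718, 0.0589]), 0.7)]
lever_mid [(array([ 0.5151, -0.2397,  0.0844]), 0.8)]
att_home [(array([ 0.5094, -0.2404,  0.0537]), 0.74)]
gain [(array([0.5807, 0.1715, 0.0566]), 0.62)]
gain_top []
plug_cap [(array([ 0.5133, -0.242 ,  0.0836]), 0.52)]
tape [(array([0.4906, 0.0044, 0.0213]), 0.57), (array([ 0.5077, -0.2442,  0.0567]), 0.46)]
jar [(array([ 0.6307, -0.0244,  0.05  ]), 0.78)]
1.0
```

View pics/top0.png

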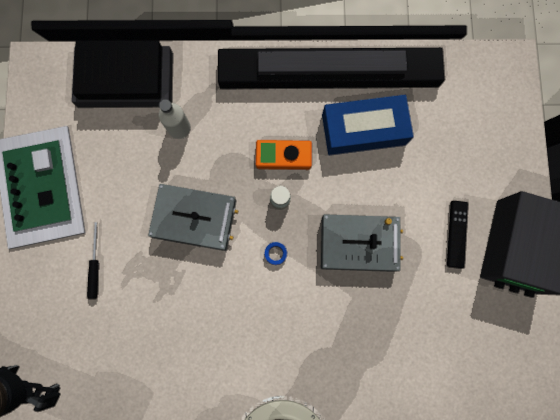

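View pics/side0.png

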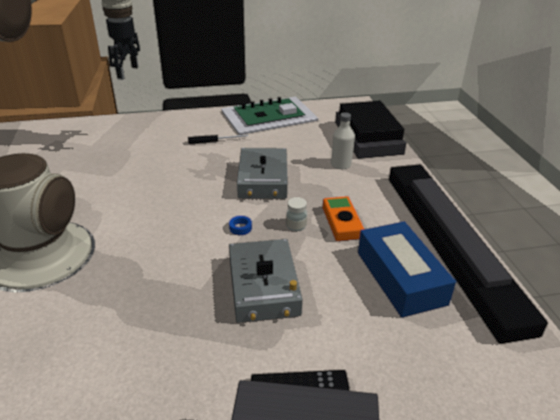

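```bash
python3 - <<'E'
import cv2
a=cv2.imread('pics/top0.png')[210:330,310:430]; cv2.imwrite('pics/topcrop.png',cv2.resize(a,None,fx=5,fy=5,interpolation=cv2.INTER_CUBIC))
a=cv2.imread('pics/side0.png')[170:290,290:440]; cv2.imwrite('pics/sidecrop.png',cv2.resize(a,None,fx=5,fy=5,interpolation=cv2.INTER_CUBIC))
E
```

```text
(no output)
```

View pics/topcrop.png

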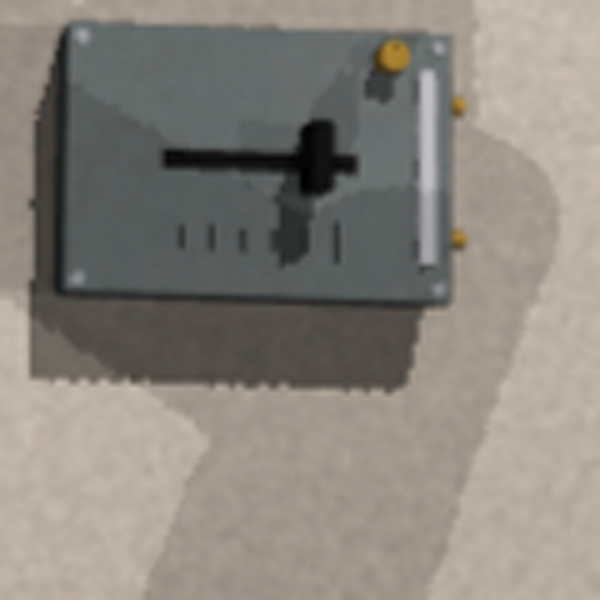

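View pics/sidecrop.png

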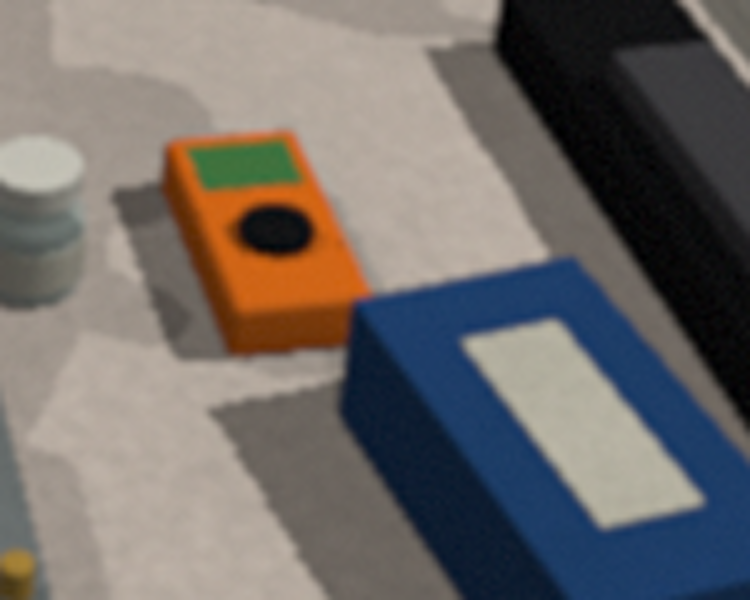

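```bash
cat >> h.py <<'E'
from scipy.spatial.transform import Rotation as R
from scipy.optimize import least_squares
def proj(c,P):
    M=R.from_euler('xyz',c['orientation'],degrees=True).as_matrix()
    p=(np.atleast_2d(P)-c['xyz'])@M
    q=p@c['intrinsics'].T
    return q[:,:2]/q[:,2:]
def ray(c,uv,z):
    M=R.from_euler('xyz',c['orientation'],degrees=True).as_matrix()
    d=M@np.linalg.solve(c['intrinsics'],[uv[0],uv[1],1]); return c['xyz']+d*(z-c['xyz'][2])/d[2]
E
python3 - <<'E'
from h import *
c=camera('top')
crop=lambda u,v:((u+.5)/5-.5+310,(v+.5)/5-.5+210)
box={(.07,.1):(65,22),(.07,-.1):(452,35),(-.07,-.1):(450,303),(-.07,.1):(58,292),(-.04,-.04):(337,243),(-.04,.008):(242,240),(-.04,.024):(211,238),(-.04,.04):(181,237)}
L=np.array(list(box)); W=np.array([ray(c,crop(*v),.055)[:2] for v in box.values()])
def f(p):
    a=p[2];m=np.array([[np.cos(a),-np.sin(a)],[np.sin(a),np.cos(a)]])
    return (L@m.T+p[:2]-W).ravel()
s=least_squares(f,[.51,-.2,0]); print(s.x,np.degrees(s.x[2]),'\n',s.fun.reshape(-1,2).round(4))
a=s.x[2];m=np.array([[np.cos(a),-np.sin(a)],[np.sin(a),np.cos(a)]])
w=lambda u,v,z:m.T@(ray(c,crop(u,v),z)[:2]-s.x[:2])
print('lever top',w(318,157,.099),'slot ends',w(163,157,.055),w(357,163,.055))
print('cap top',w(393,55,.073))
cs=camera('side'); save(cs,'s1.png')
for l in [0,.016,.032]:
    P=[[*(m@[x,-.04+l+y]+s.x[:2]),z] for x in(-.018,.018) for y in(-.006,.006) for z in(.065,.099)]
    print(l,'top crop',((proj(c,P)-[310,210])*5).round().tolist()); print('side',((proj(cs,P)-[220,230])*5).round().tolist())
print('corner side',((proj(cs,[[*(m@q+s.x[:2]),.055] for q in L])-[220,230])*5).round().tolist())
a=cv2.imread('pics/s1.png')[230:330,220:320]; cv2.imwrite('pics/s1c.png',cv2.resize(a,None,fx=5,fy=5,interpolation=cv2.INTER_CUBIC))
E
```

```text
[ 0.51350331 -0.21125112 -0.04730682] -2.7104812523895676 
 [[ 0.0011 -0.0002]
 [ 0.001   0.0001]
 [-0.0014 -0.0015]
 [-0.0005 -0.001 ]
 [ 0.0002  0.0008]
 [ 0.0002  0.0002]
 [-0.0003  0.0004]
 [-0.0003  0.0011]]
lever top [-0.00087504 -0.0218338 ] slot ends [0.00082699 0.04861791] [ 0.00107042 -0.05097091]
cap top [ 0.0549546  -0.06525015]
0 top crop [[350.0, 196.0], [365.0, 191.0], [326.0, 196.0], [341.0, 190.0], [350.0, 126.0], [365.0, 119.0], [326.0, 125.0], [341.0, 118.0]]
side [[186.0, 257.0], [185.0, 197.0], [183.0, 237.0], [182.0, 178.0], [271.0, 249.0], [271.0, 189.0], [267.0, 229.0], [267.0, 170.0]]
0.016 top crop [[318.0, 195.0], [332.0, 190.0], [294.0, 195.0], [308.0, 189.0], [318.0, 125.0], [333.0, 118.0], [295.0, 124.0], [308.0, 117.0]]
side [[182.0, 230.0], [181.0, 171.0], [179.0, 211.0], [178.0, 152.0], [265.0, 223.0], [266.0, 163.0], [262.0, 203.0], [262.0, 144.0]]
0.032 top crop [[287.0, 194.0], [300.0, 189.0], [263.0, 194.0], [276.0, 188.0], [287.0, 124.0], [300.0, 116.0], [263.0, 123.0], [276.0, 116.0]]
side [[178.0, 205.0], [177.0, 146.0], [175.0, 186.0], [174.0, 127.0], [260.0, 197.0], [261.0, 138.0], [257.0, 178.0], [257.0, 120.0]]
corner side [[336.0, 38.0], [414.0, 346.0], [74.0, 381.0], [40.0, 64.0], [133.0, 269.0], [123.0, 192.0], [119.0, 168.0], [116.0, 144.0]]
```

View pics/s1c.png

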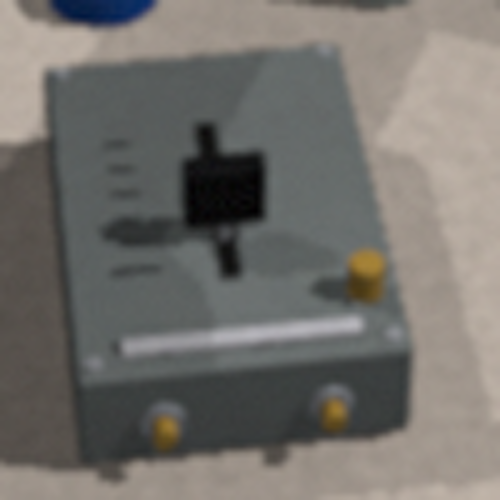

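Call:
play_rows(rows=[[1, [0, 0, 0], [0, 0, 8.5]], [1, [0, 0, 0], [0, 0, 8.5]], [1, [0, 0, 0], [0, 0, 8.5]], [1, [0, 0, 0], [0, 0, 8.5]], [1, [0, 0, 0], [0, 0, 8.5]], [1, [0, 0, 0], [0, 0, 8.5]], [1, [0, 0, 0], [0, 0, 8.5]], [1, [0, 0, 0], [0, 0, 8.5]], [1, [0, 0, 0], [0, 0, 0]]], newtons=20)

```text
time: 2.0
ee_pos: [0.2262, 0.5014, 0.2423]
tcp_rot: [-180.0, 0.0, -3.4]
wrist_force: [-0.1, -0.9, 0.3]
opening: 0.0
```

```bash
cat >> h.py <<'E'
A=-0.0473; O=np.array([.5135,-.2113]); 
def b2w(x,y): c,s=np.cos(A),np.sin(A); return O+np.array([c*x-s*y,s*x+c*y])
def w2b(p): c,s=np.cos(A),np.sin(A); d=np.asarray(p)[:2]-O; return np.array([c*d[0]+s*d[1],-s*d[0]+c*d[1]])
def plan(bx,by,z):
    o=get_obs(); M=R.from_euler('xyz',o['tcp_rot'],degrees=True)
    G=R.from_euler('xyz',[180,0,np.degrees(A)],degrees=True)
    d=np.array([*b2w(bx,by),z])-o['ee_pos']
    print('t',round(o['time'],2),'box xy',w2b(o['ee_pos']).round(4),'z',o['ee_pos'][2].round(4),'rot',o['tcp_rot'].round(2),'F',o['wrist_force'].round(2),'op',round(o['opening'],4))
    print('shift cm',(M.inv().apply(d)*100).round(2),'turn',np.degrees((M.inv()*G).as_rotvec()).round(2))
E
python3 -c "
from h import *
plan(0,.015,.15)"
```

```text
t 2.0 box xy [-0.3207  0.6983] z 0.2423 rot [-180.      0.     -3.39] F [-0.08 -0.92  0.32] op 0.0
shift cm [32.87 67.95  9.23] turn [-0.    0.   -0.68]
```

Call:
play_rows(rows=[[1, [2.1, 4.3, 0], [0, 0, -0.7]], [1, [2.1, 4.3, 0], [0, 0, 0]], [1, [2.1, 4.3, 0], [0, 0, 0]], [1, [2.1, 4.3, 0], [0, 0, 0]], [1, [2.1, 4.3, 0], [0, 0, 0]], [1, [2.1, 4.3, 0], [0, 0, 0]], [1, [2.1, 4.3, 0], [0, 0, 0]], [1, [2.1, 4.3, 0], [0, 0, 0]], [1, [2.1, 4.3, 0], [0, 0, 0]], [1, [2.1, 4.3, 0], [0, 0, 0]], [1, [2.1, 4.3, 0], [0, 0, 0]], [1, [0, 0, 0], [0, 0, 0]]])

```text
time: 3.2
ee_pos: [0.4529, 0.006, 0.2414]
tcp_rot: [180.0, -0.3, 1.0]
wrist_force: [-1.4, 1.4, -0.0]
opening: -0.0003
```

```bash
python3 -c "
from h import *
plan(0,.015,.15)"
```

```text
t 3.2 box xy [-0.0708  0.2141] z 0.2414 rot [179.95  -0.27   1.03] F [-1.38  1.38 -0.04] op -0.0003
shift cm [ 5.72 20.33  9.18] turn [ 0.04 -0.27  3.74]
```

Call:
play_rows(rows=[[1, [1, 4, 1], [0, 0, 3.7]], [1, [1.2, 4, 1], [0, 0, 0]], [1, [1.2, 4, 1], [0, 0, 0]], [1, [1.2, 4, 1], [0, 0, 0]], [1, [1, 3, 1], [0, 0, 0]], [1, [0, 0, 0], [0, 0, 0]], [1, [0, 0, 0], [0, 0, 0]]])

```text
time: 3.9
ee_pos: [0.506, -0.1913, 0.1902]
tcp_rot: [-179.9, -0.4, -1.1]
wrist_force: [0.4, 0.8, 0.9]
opening: 0.0001
```

```bash
python3 -c "
from h import *
plan(0,.015,.15)
c=camera('side');save(c,'s2.png')
a=c['img'][130:330,180:380,::-1]; cv2.imwrite('pics/s2c.png',cv2.resize(a,None,fx=3,fy=3,interpolation=cv2.INTER_CUBIC))
o=get_obs();print(proj(c,[o['ee_pos'],o['ee_pos']-[0,0,.011]])-[180,130])"
```

```text
t 3.9 box xy [-0.0085  0.0196] z 0.1902 rot [-179.92   -0.37   -1.13] F [0.4  0.8  0.89] op 0.0001
shift cm [0.81 0.49 4.03] turn [-0.08 -0.37  1.58]
[[77.44460656 84.96632964]
 [77.50776882 89.17579443]]
```

View pics/s2c.png

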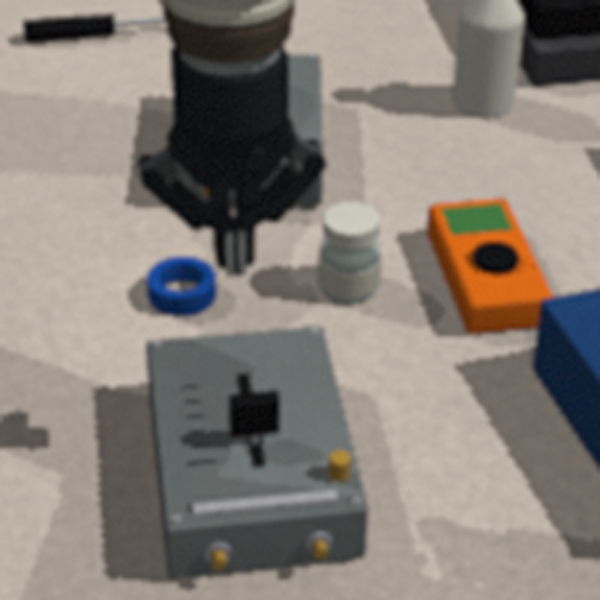

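Call:
play_rows(rows=[[1, [0.8, 0.3, 2], [0, -0.4, 1.6]], [1, [0, 0, 2.5], [0, 0, 0]], [1, [0, 0, 2.5], [0, 0, 0]], [1, [0, 0, 2], [0, 0, 0]], [1, [0, 0, 0], [0, 0, 0]]])

```text
time: 4.45
ee_pos: [0.5157, -0.188, 0.1017]
tcp_rot: [-180.0, -0.3, -1.9]
wrist_force: [-1.2, -0.1, 0.5]
opening: 0.0003
```

```bash
python3 -c "
from h import *
plan(0,.0,.09)"
```

```text
t 4.45 box xy [0.0011 0.0234] z 0.1017 rot [-179.99   -0.3    -1.91] F [-1.18 -0.12  0.46] op 0.0003
shift cm [-0.15  2.33  1.17] turn [-0.01 -0.3   0.8 ]
```

Call:
play_rows(rows=[[1, [-0.1, 0.8, 1.1], [0, -0.3, 0.8]], [1, [0, 0.7, 0], [0, 0, 0]], [1, [0, 0.6, 0], [0, 0, 0]], [1, [0, 0, 0], [0, 0, 0]]])

```text
time: 4.85
ee_pos: [0.5153, -0.2094, 0.0942]
tcp_rot: [179.9, -0.2, -2.5]
wrist_force: [0.1, -0.0, -0.4]
opening: 0.0
```

```bash
python3 -c "
from h import *
plan(0,-.02,.09)
for n in('side','top'):
  c=camera(n);save(c,n+'3.png')
a=cv2.imread('pics/side3.png')[200:330,210:340]; b=cv2.imread('pics/top3.png')[200:330,310:440]
cv2.imwrite('pics/b3.png',cv2.resize(np.hstack([a,b]),None,fx=3,fy=3,interpolation=cv2.INTER_CUBIC))
"
```

```text
t 4.85 box xy [0.0017 0.002 ] z 0.0942 rot [179.92  -0.23  -2.51] F [ 0.08 -0.05 -0.35] op 0.0
shift cm [-0.18  2.2   0.42] turn [ 0.08 -0.23  0.2 ]
```

View pics/b3.png

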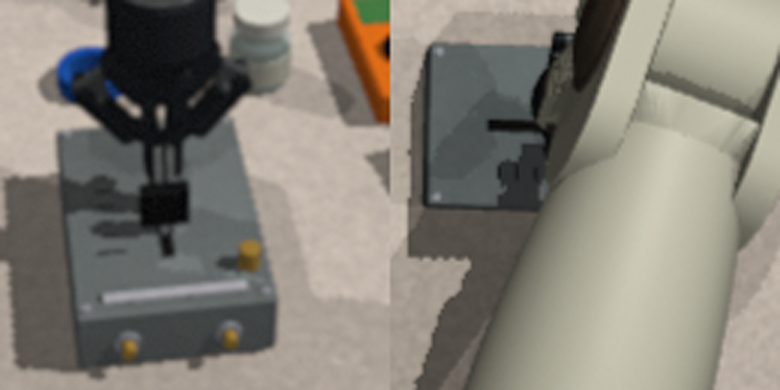

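Call:
play_rows(rows=[[1, [0, 0.4, 0.3], [0, 0, 0]], [1, [0, 0.3, 0], [0, 0, 0]], [1, [0, 0.3, 0], [0, 0, 0]], [1, [0, 0.3, 0], [0, 0, 0]]])

```text
time: 5.35
ee_pos: [0.5151, -0.2221, 0.0917]
tcp_rot: [-180.0, -0.3, -2.5]
wrist_force: [0.1, 2.4, 1.2]
opening: 0.0003
```

Call:
play_rows(rows=[[1, [0, 0.3, 0], [0, 0, 0]], [1, [0, 0.3, 0], [0, 0, 0]]])

```text
time: 5.55
ee_pos: [0.5148, -0.2285, 0.0917]
tcp_rot: [-180.0, -0.3, -2.5]
wrist_force: [-0.8, 0.6, -0.4]
opening: -0.0001
```

```bash
cat > look.py <<'E'
from h import *
import sys
plan(0,-.02,.09)
c=camera('side');n=sys.argv[1]
P=lambda l:proj(c,[[*b2w(x,-.04+l-.006),z] for x,z in((-.018,.065),(.018,.065),(.018,.099),(-.018,.099))])
a=c['img'][200:330,210:340,::-1].copy(); a=cv2.resize(a,None,fx=5,fy=5,interpolation=cv2.INTER_CUBIC)
for l,col in zip((0,.016,.032,.048),((0,0,255),(0,255,0),(255,0,0),(0,255,255))):
    q=((P(l)-[210,200]+.5)*5).astype(int); cv2.line(a,tuple(q[0]),tuple(q[1]),col,1); cv2.line(a,tuple(q[2]),tuple(q[3]),col,1)
cv2.imwrite('pics/'+n,a)
E
python3 look.py l1.png
```

```text
t 5.55 box xy [ 0.0021 -0.0172] z 0.0917 rot [-179.99   -0.3    -2.46] F [-0.8   0.6  -0.42] op -0.0001
shift cm [-0.21  0.28  0.17] turn [-0.01 -0.3   0.25]
```

View pics/l1.png

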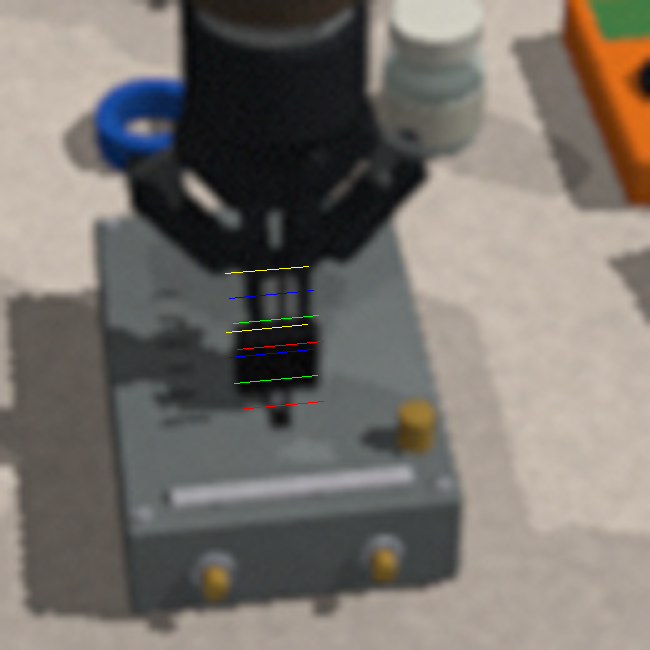

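Call:
play_rows(rows=[[1, [0, 0.3, 0], [0, 0, 0]], [1, [0, 0.3, 0], [0, 0, 0]]])

```text
time: 5.8
ee_pos: [0.5144, -0.2354, 0.0917]
tcp_rot: [180.0, -0.3, -2.5]
wrist_force: [0.3, 5.6, 1.3]
opening: -0.0001
```

```bash
python3 look.py l2.png
```

```text
t 5.8 box xy [ 0.0021 -0.0241] z 0.0917 rot [179.98  -0.3   -2.48] F [0.26 5.65 1.28] op -0.0001
shift cm [-0.21 -0.41  0.17] turn [ 0.02 -0.3   0.23]
```

View pics/l2.png

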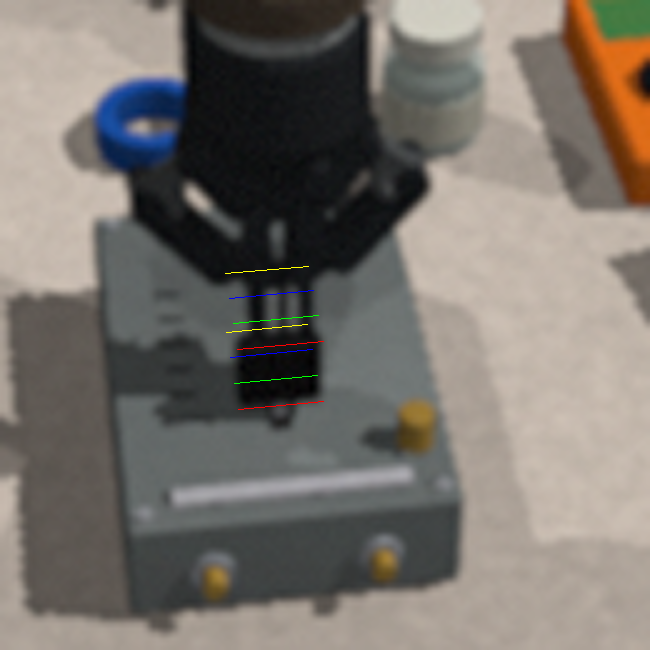

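Call:
play_rows(rows=[[1, [0, 0, 0], [0, 0, 0]], [1, [0, 0, 0], [0, 0, 0]], [1, [0, -0.5, 0], [0, 0, 0]], [1, [0, -1, 0], [0, 0, 0]], [1, [0, 0, -2], [0, 0, 0]], [1, [0, 0, -3], [0, 0, 0]], [1, [0, 0, 0], [0, 0, 0]]])

```text
time: 6.55
ee_pos: [0.5143, -0.2179, 0.1422]
tcp_rot: [180.0, -0.2, -2.5]
wrist_force: [-0.1, -0.7, 0.2]
opening: -0.0001
```

```bash
python3 look.py l3.png
```

```text
t 6.55 box xy [ 0.0011 -0.0065] z 0.1422 rot [ 1.7997e+02 -1.7000e-01 -2.4800e+00] F [-0.1  -0.68  0.17] op -0.0001
shift cm [-0.13  1.34  5.22] turn [ 0.03 -0.17  0.23]
```

View pics/l3.png

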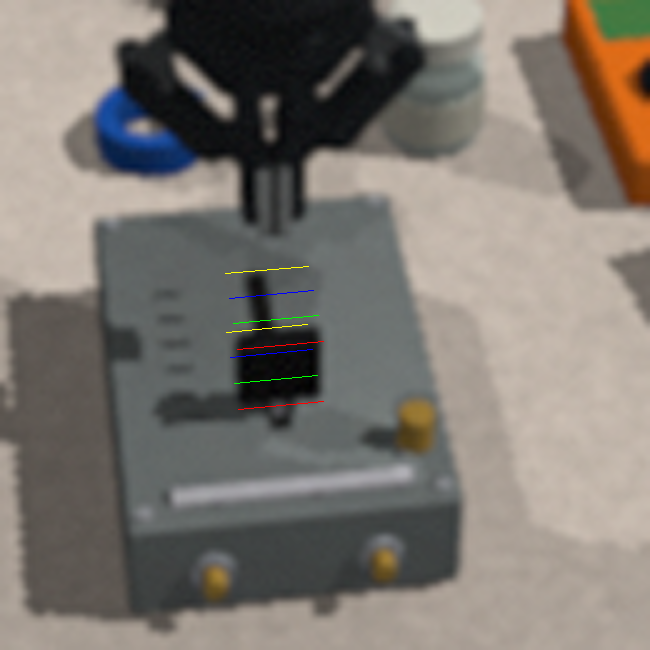

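Call:
play_rows(rows=[[1, [0, 3, 0], [0, 0, 0]], [1, [0, 3, 0], [0, 0, 0]], [1, [0, 0.9, 0], [0, 0, 0]], [1, [0, 0, 0], [0, 0, 0]]])

```text
time: 7.0
ee_pos: [0.5104, -0.286, 0.1375]
tcp_rot: [-180.0, 0.1, -2.3]
wrist_force: [-0.1, -0.1, -0.0]
opening: 0.0
```

```bash
python3 -c "
from h import *
plan(0,-.077,.092)"
```

```text
t 7.0 box xy [ 0.0005 -0.0748] z 0.1375 rot [-1.7996e+02  9.0000e-02 -2.3400e+00] F [-0.07 -0.13 -0.03] op 0.0
shift cm [-0.04  0.23  4.55] turn [-0.04  0.09  0.37]
```

Call:
play_rows(rows=[[1, [0, 0.2, 1.5], [0, 0, 0.4]], [1, [0, 0, 1.5], [0, 0, 0]], [1, [0, 0, 1.3], [0, 0, 0]], [1, [0, 0, 0], [0, 0, 0]]])

```text
time: 7.4
ee_pos: [0.5095, -0.2848, 0.0883]
tcp_rot: [-179.8, 0.3, -2.7]
wrist_force: [-0.0, -0.2, -1.1]
opening: 0.0
```

```bash
python3 look.py l4.png;python3 -c "
from h import *
plan(0,-.06,.092)"
```

```text
t 7.4 box xy [-0.0005 -0.0736] z 0.0883 rot [-179.85    0.27   -2.68] F [-0.   -0.2  -1.09] op 0.0
shift cm [ 0.05 -5.36 -0.15] turn [-0.15  0.27  0.03]
t 7.45 box xy [-0.0002 -0.0737] z 0.0893 rot [-179.87    0.23   -2.68] F [ 0.59 -0.16  0.03] op 0.0001
shift cm [ 0.02 -1.37 -0.26] turn [-0.13  0.23  0.03]
```

View pics/l4.png

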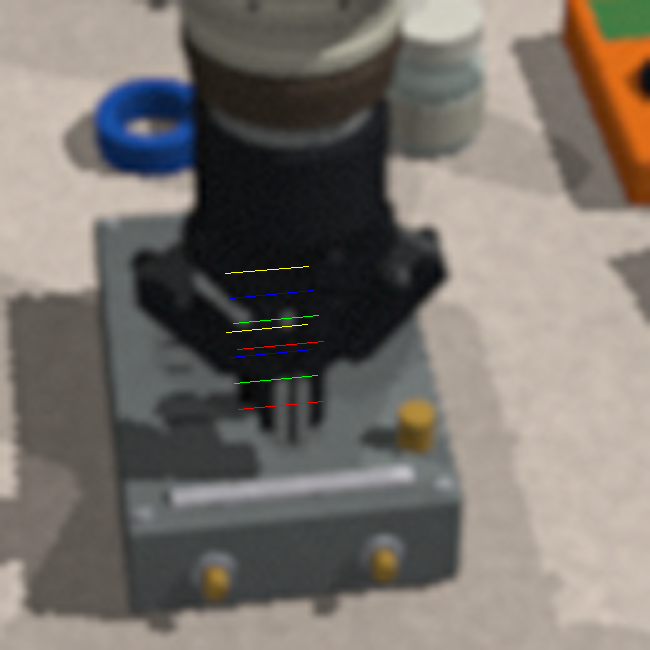

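Call:
play_rows(rows=[[1, [0, -0.6, -0.1], [0, 0, 0]], [1, [0, -0.6, -0.1], [0, 0, 0]], [1, [0, -0.2, 0], [0, 0, 0]]])

```text
time: 7.75
ee_pos: [0.511, -0.2696, 0.0926]
tcp_rot: [-179.9, 0.2, -2.7]
wrist_force: [-0.4, -0.6, 0.7]
opening: -0.0
```

Call:
play_rows(rows=[[1, [0, -0.3, 0], [0, 0, 0]]])

```text
time: 7.85
ee_pos: [0.5113, -0.2667, 0.093]
tcp_rot: [-180.0, 0.1, -2.7]
wrist_force: [-1.2, -5.3, -4.8]
opening: -0.0004
```

```bash
python3 -c "
from h import *
plan(0,-.048,.092)"
```

```text
t 7.85 box xy [ 0.0004 -0.0555] z 0.093 rot [-1.7997e+02  1.3000e-01 -2.6600e+00] F [-1.17 -5.3  -4.78] op -0.0004
shift cm [-0.04 -0.75  0.1 ] turn [-0.03  0.13  0.05]
```

Call:
play_rows(rows=[[1, [0, -0.3, 0], [0, 0, 0]], [1, [0, -0.3, 0], [0, 0, 0]]])

```text
time: 8.05
ee_pos: [0.5116, -0.2607, 0.0934]
tcp_rot: [180.0, 0.1, -2.7]
wrist_force: [0.1, -0.8, -0.7]
opening: 0.0001
```

Call:
play_rows(rows=[[1, [0, -0.2, 0], [0, 0, 0]]])

```text
time: 8.15
ee_pos: [0.5118, -0.2583, 0.0936]
tcp_rot: [180.0, 0.1, -2.7]
wrist_force: [0.7, 0.5, -0.6]
opening: 0.0002
```

```bash
python3 look.py l5.png
```

```text
t 8.15 box xy [ 0.0005 -0.047 ] z 0.0936 rot [ 1.7998e+02  9.0000e-02 -2.6700e+00] F [ 0.73  0.46 -0.65] op 0.0002
shift cm [-0.05 -2.7   0.36] turn [0.02 0.09 0.04]
```

View pics/l5.png

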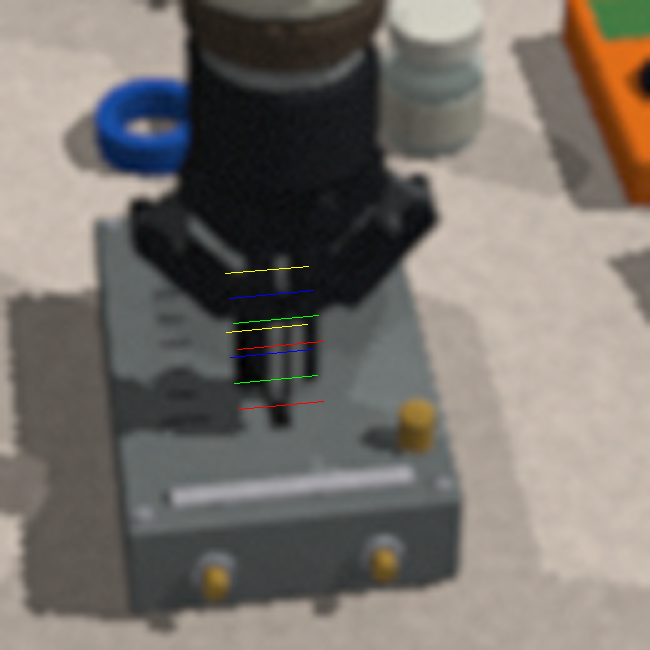

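Call:
play_rows(rows=[[1, [0, -0.3, 0.1], [0, 0, 0]], [1, [0, -0.3, 0.1], [0, 0, 0]], [1, [0, -0.3, 0], [0, 0, 0]], [1, [0, -0.2, 0], [0, 0, 0]], [1, [0, -0.2, 0], [0, 0, 0]]])

```text
time: 8.7
ee_pos: [0.5127, -0.2446, 0.0919]
tcp_rot: [179.9, 0.0, -2.7]
wrist_force: [-0.4, -0.5, 0.4]
opening: -0.0001
```

Call:
play_rows(rows=[[1, [0, -0.2, 0], [0, 0, 0]]])

```text
time: 8.8
ee_pos: [0.5129, -0.2422, 0.0918]
tcp_rot: [180.0, 0.0, -2.7]
wrist_force: [0.7, -0.1, 0.4]
opening: -0.0003
```

```bash
python3 look.py l6.png
```

```text
t 8.8 box xy [ 0.0008 -0.0309] z 0.0918 rot [ 1.7996e+02  4.0000e-02 -2.6800e+00] F [ 0.66 -0.13  0.42] op -0.0003
shift cm [-0.08 -1.09  0.18] turn [0.04 0.04 0.03]
```

View pics/l6.png

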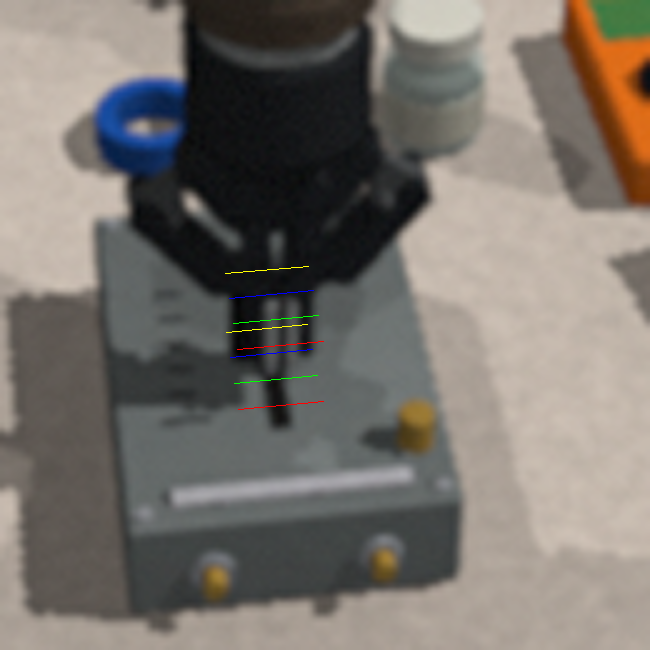

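Call:
play_rows(rows=[[1, [0, -0.3, 0], [0, 0, 0]], [1, [0, -0.3, 0], [0, 0, 0]], [1, [0, -0.3, 0], [0, 0, 0]], [1, [0, -0.2, 0], [0, 0, 0]], [1, [0, -0.2, 0], [0, 0, 0]]])

```text
time: 9.35
ee_pos: [0.5135, -0.2283, 0.0917]
tcp_rot: [179.9, 0.1, -2.7]
wrist_force: [-1.2, -0.4, 0.3]
opening: -0.0002
```

Call:
play_rows(rows=[[1, [0, -0.2, 0], [0, 0, 0]]])

```text
time: 9.45
ee_pos: [0.5136, -0.2258, 0.0917]
tcp_rot: [180.0, 0.0, -2.7]
wrist_force: [-0.2, -1.3, -1.1]
opening: 0.0
```

```bash
python3 look.py l7.png
```

```text
t 9.45 box xy [ 0.0008 -0.0145] z 0.0917 rot [ 1.7996e+02  5.0000e-02 -2.6800e+00] F [-0.25 -1.25 -1.09] op 0.0
shift cm [-0.08  0.55  0.17] turn [0.04 0.05 0.03]
```

View pics/l7.png

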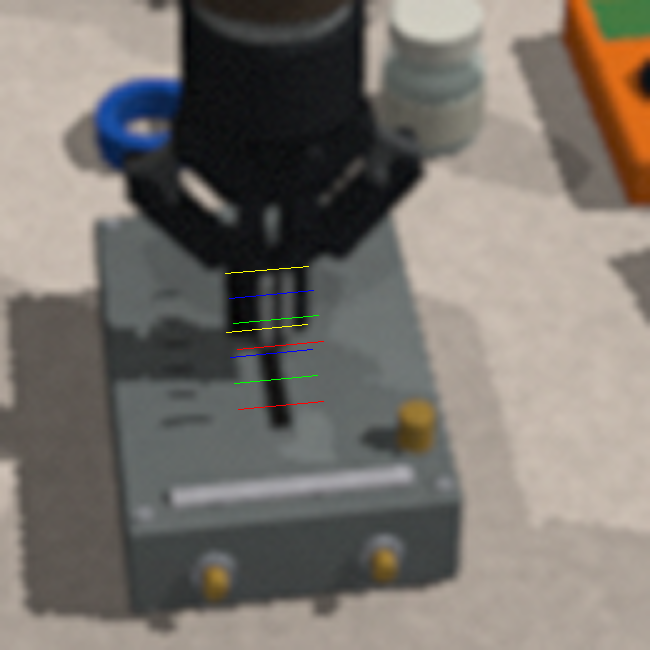

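Call:
play_rows(rows=[[1, [0, 0.5, 0], [0, 0, 0]], [1, [0, 1, 0], [0, 0, 0]], [1, [0, 0.5, -2], [0, 0, 0]], [1, [0, 1, -4], [0, 0, 0]], [1, [0, 1, -4], [0, 0, 0]], [1, [-4, 0, -2], [0, 0, 0]], [1, [-4, 0, 0], [0, 0, 0]], [1, [-4, 0, 0], [0, 0, 0]], [1, [-4, 0, 0], [0, 0, 0]], [1, [0, 0, 0], [0, 0, 0]], [1, [0, 0, 0], [0, 0, 0]]])

```text
time: 10.6
ee_pos: [0.3461, -0.2655, 0.2153]
tcp_rot: [180.0, 0.2, -2.8]
wrist_force: [-0.0, -0.2, -0.5]
opening: 0.0001
```

```bash
python3 look.py l8.png; python3 -c "
from h import *
c=camera('top');save(c,'t8.png')
a=c['img'][200:330,310:440,::-1]; b=c['img'][170:300,130:260,::-1]; cv2.imwrite('pics/t8c.png',cv2.resize(np.hstack([a,b]),None,fx=3,fy=3,interpolation=cv2.INTER_CUBIC))"
```

```text
t 10.6 box xy [-0.1646 -0.0621] z 0.2153 rot [179.99   0.19  -2.77] F [-0.   -0.15 -0.48] op 0.0001
shift cm [16.5  -4.23 12.47] turn [ 0.01  0.19 -0.06]
```

View pics/l8.png

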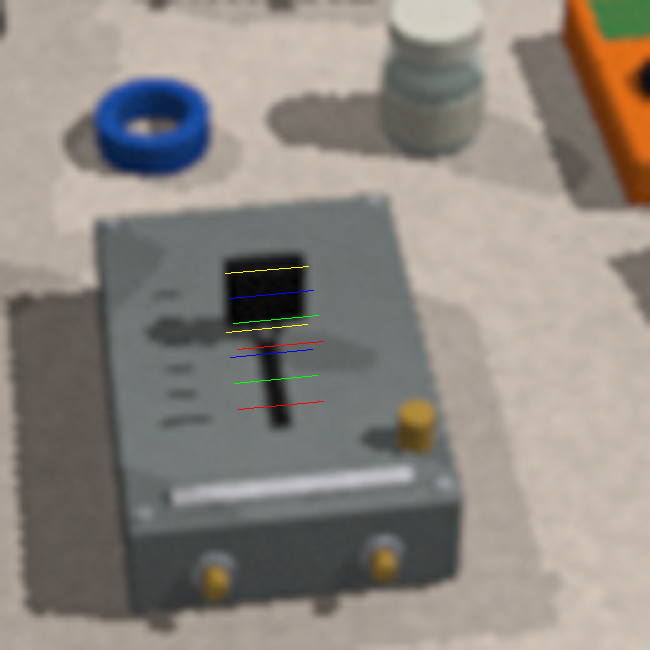

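View pics/t8.png

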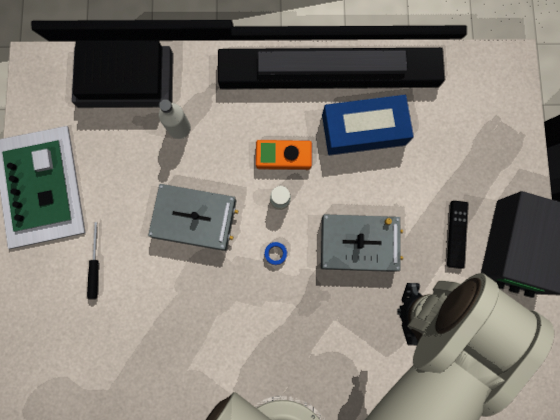

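```bash
python3 -c "
from h import *
c=camera('top')
for n in ('top0.png','t8.png'):
  g=cv2.cvtColor(cv2.imread('pics/'+n),cv2.COLOR_BGR2GRAY).astype(float)
  for rows in((235,238),(245,248)):
    p=np.clip(60-g[rows[0]:rows[1],350:390].mean(0),0,None); u=350+(p*np.arange(40)).sum()/p.sum()
    print(n,rows,u, w2b(ray(c,(u,np.mean(rows)),.099)))
c=camera('side')
for n in ('s1.png','side0.png'): pass
"
```

```text
top0.png (235, 238) 372.8002309468822 [ 0.01024193 -0.02075522]
top0.png (245, 248) 372.0399610136452 [-0.01455315 -0.01896661]
t8.png (235, 238) 359.8957055214724 [0.00916886 0.01120671]
t8.png (245, 248) 359.0790043290043 [-0.01561432  0.0130316 ]
```

View pics/t8c.png

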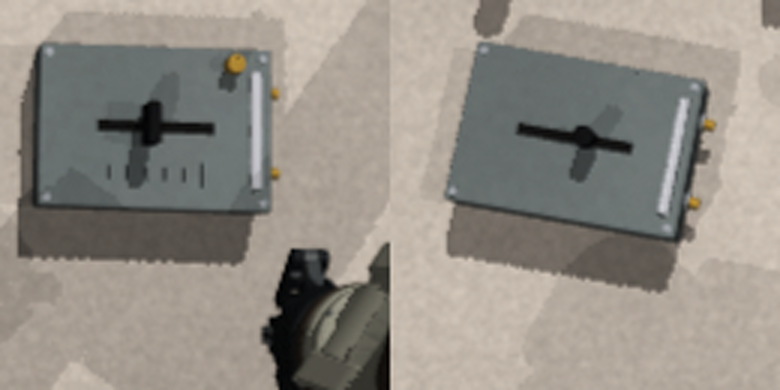

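```bash
python3 -c "
from h import *
print(job_done(), get_obs()['time'])"
```

```text
the job is handed in; nothing more can be done
the job is handed in; nothing more can be done
```

The lever is resting in the third notch from home, and the job is handed in. With the gripper shut, I used the outside of the fingers to nudge it from the first notch fully home. I then went round to the other side and pushed it out three separate clicks.

- **Lever position:** In the top view the lever moved 32.0 mm in total, exactly two notch pitches from where it started, which puts it at 48 mm. The absolute camera readings ran 2–5 mm towards +y both before and after, and the start-to-end difference cancels that offset.
- **Home:** I saw the lever reach home in the side picture, lined up with the predicted home position within 1–2 mm. I also felt about 5.6 N at the end of the push. I had no direct reading of the joint.
- **Forces:** The most I read at the wrist while pushing was about 7 N, sampled only at the end of each move, against the 32 N limit on the lever.
- **Everything else:** In the final pictures the knob, cap, tape, jar, driver, meter and remote look unmoved by eye; I did not measure them. The arm stands clear of everything. The last clock reading before handing in was about 10.6 s.

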